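# Take the lift-off lid from the tin toy parts chest

## Task

Take the lid off the wooden parts chest: swing it up by its barrel handle until it stands upright on its hinge pins, lift it straight up off the pins from there, then set it down gently in the wooden lid stand, hinge edge down behind the toe lip and leaning on the sloping back rest. Let go of it, and leave the other things on the bench where they are.

Things in the scene. Friction and masses are not known exactly. Their poses are not given: they have to be found in the camera images.
- chest: Fixed wooden parts chest, an open box 130 (x) x 200 (y) x 70 mm high, walls 8, shut by the lid; origin: centre of its underside, on the bench. Axes: x from its front (lid handle side, towards the robot) to its back, y along the hinge, z up. Behind it stands a fixed wooden frame: two posts 18 mm square, 320 high, at x = 129, y = +-112, joined by the stop bar and the rail.
- chest_pins (a point): Point midway between the chest's two horizontal steel hinge pins, on their common axis: 86 mm behind the chest's centre, 74 above the bench. Axes as the chest's; the pins run along y, each 8 mm in diameter, from 47 to 78 mm either side of this point. They do not move.
- lid_stop (a point): Middle of the front face of the frame's stop bar (16 mm high, across the whole frame), 12 mm behind the pin axis and 170 above the bench. The lid turned back leans on it about 5 degrees past upright and stays there.
- chest_rail (a point): Centre of the frame's overhead rail, 26 mm square, along y over the whole frame, 43 mm behind the pin axis, 308 above the bench. It is in the way of a hand holding the upright lid's handle from straight above: tilt the hand so that the wrist is nearer the chest's front; 30 to 45 degrees from vertical clears it.
- lid_hinge (a point): Lid's point on the pin axis while shut, midway between its hooks, at half its thickness. Axes: x from handle to hinge edge, y along that edge, z out of the top face. Two steel hooks at y +-65 mm, 16 wide, 20 thick: slots 12 high, open to +x, cheeks reaching 8 past this point, closed end 5.5 before it, so the upright lid settles 1.5 down on the pins and comes free when raised 14 mm.
- lid_handle (a point): Centre of the lid's barrel handle: a wooden cylinder 22 mm in diameter, 26 long along the lid's y, on a neck 12 wide, 34 mm in front of the board's front edge and 185 mm from the hinge point along the lid's -x. Pinch its two flat end faces (26 mm, along y): on its pins the lid then turns in the fingers; hanging free it keeps its angle to the hand. Axes as the lid's.
- lid: The loose wooden lid, 0.2 to 0.45 kg: board 128 (x) x 204 (y) x 8 mm, edges at x = -65 and 63; origin: centre of its underside, 86 mm before and 4 below the hinge point; axes as lid_hinge. Under its front edge a cleat 8 mm deep reaches into the chest. It turns freely about the pins and falls shut if let go before upright.
- stand: Fixed wooden lid stand; origin: centre of its base's underside, on the bench. x from toe lip (robot side) to back rest, y along the lip, z up. Base 150 (x) x 220 (y) x 12 mm. Toe lip: inner face at x = -28, 20 high above the base. Back rest: slats 180 wide in all, front face from x = 20 on the base sloping 15 degrees back from vertical to its top edge at x = 51, 128 above the bench.
- stand_seat (a point): Point on the top of the stand's base, 12 mm above the bench, midway in the trough between toe lip and back rest (24 mm from each, 4 mm before the base's centre): a good place for the middle of the lid's hinge edge. Axes as the stand's.
- locomotive: Dented red tin locomotive, 130 x 60 x 95 mm, a bystander; origin under its centre.
- key: Brass clockwork key, 67 mm long, lying flat, a bystander; origin near its wings.
- top: Blue tin spinning top, 56 mm in diameter, 60 high, a bystander; origin under its centre.
- tweezer_block: Steel block 45 x 40 x 32 mm with tweezers standing in it, 82 high, a bystander; origin under its centre.
- oil_can: Copper oil can, 60 mm in diameter, 100 high, a bystander; origin under its centre.
- jar: Glass jar, 56 mm in diameter, 70 high, a bystander; origin under its centre.
Things that resemble listed ones, but are neither listed nor needed, are in the scene too. Several things have the shape of the lid; the one meant has the colours described above.

How it is judged:
By the outcome, as a careful person would: the job done as asked, in the order asked, and still so for the second after the job is handed in, with the robot touching nothing.
It also fails if it takes over 59 s, if anything falls off the work surface, if the arm or the gripper's body presses on something with over 40 N, if the wrist force passes 120 N, or if a joint passes its speed limit or range.

## Robot

A 6-joint arm with a two-finger parallel gripper is mounted at the origin on the work surface. World frame = base frame: x ahead of the robot, y to its left, z up, the work surface at z = 0. Lengths are in m, angles in rad, forces in N, time in s.
With the tool pointing down it reaches from about 0.35 to 0.775 m from the base axis. Payload 5.5 kg.
Tool frame: the origin (TCP) lies midway between the tips of the shut fingers; the grasp point (between the pads) lies grasp_offset behind it (grasp_offset is the distance from the TCP to the grasp point, in m); z points along the fingers, y is the line along which they close (so a half turn about z gives the same grasp; the last joint's range is limited). The gripper opens to 85 mm and grips with 20 to 120 N. Pads are 22 mm wide; open, the fingers measure 114 mm over their backs; the gripper's body (76 mm by 85 mm) begins 54 mm behind the grasp point. The pads swing forward as they close: fully open they stand 13 mm farther back than shut.
Start: joints at [1.012, 0.313, 0.046, 1.304, 0, 1.431], TCP at [0.234, 0.525, 0.231] pointing down, gripper open.
Joint ranges: [-2.76, 2.76], [-0.86, 1.69], [-1.03, 1.26], [-2.2, 2.34], [-1.47, 1.5], [-3.14, 3.14]. Speed limits (rad/s): [2.57, 2.57, 3.14, 3.14, 3.14, 3.14].

## Interface

Orientations are given as a unit quaternion [w, x, y, z].
In Python, from workcell import * gives the robot as it stands.
- The arm moves only by the tool step_arm, never from a script. Its argument "deltas" is a list of rows, each a list of 7 numbers: the shift along the world's x, y, z in mm, then the turn, a rotation vector about the world's x, y, z in degrees, then the gripper's target within -1 to 1 (fully open at 1, half-way at 0, shut at -1). A call has 1 to 5 rows; each row shifts and turns the commanded pose from where the row before left it; what a row does not reach is not made up. A row lasts 1/10 s, in which the tool goes at most 50 mm and 8.59 degrees, less where a joint would pass 70% of its speed; a pose out of reach is approached as far as the arm can. A call is refused whole if a number of a shift passes 50 or a number of a turn 8.59, either way. A call with a gripper value outside its range is refused whole. The fingers move at their own pace and stop on an object; "newtons" is the grip in N (left out, the last holds). Time passes only in rows, so rows that do not move let the fingers close. It gives the time, the measured TCP pose, the force, the opening and the grip force at its end, in the units of the state.
- get_state(): the state, without advancing time (a new reading comes with each control period).
- read_camera(name): name is "side" or "top" or "wrist"; returns a dict with "image" (400x640x3 uint8, red, green, blue), "z_map" (400x640 float32, m along the optical axis (not along the pixel's ray), 0 where there is no reading), "K" (3x3 intrinsics, pixels), "dist_coeffs" ([k1, k2, p1, p2, k3] as OpenCV has them; the pictures are not rectified), "world_from_camera" (4x4, takes a point from camera to world coordinates). Camera axes: x right, y down, z forward; pixel columns grow to the right and rows downward; lengths in m; the calibration is good to about 2 mm. A picture is of the moment at which its call begins.
- hand_in(): hands the job in; it is judged then, once.
The state is a dict: "clock": time; "joint_pos": joint angles; "qvel": joint speeds; "tau": joint torques, N m; "tcp_pos": TCP position; "orientation": TCP orientation; "wrist_force": force on the tool from outside, world axes, zero at the start; "ft_torque": the same for the moment, N m; "finger_gap": finger opening in m; "grip_force": force on a finger pad.
Only numpy, scipy, OpenCV 4.12 (cv2) and the standard library are available. Lean on these libraries where they do the work, as an engineer would, in place of code of your own. Each camera call takes 0.05 s, during which the arm holds its last target. There are 200 camera calls.

## Working session

There is one attempt and no reset: what is moved stays moved. The work goes in short steps, Python scripts to look and compute and a tool call to move; the robot and the scene stay as the last step left them, time stands still between calls to the robot, and variables do not carry over. Pictures are saved under pics/ and viewed, at most 10 in all, crops included, and the job is handed in when it is done.

Besides the shell and the picture viewer there is one more tool, called after "Request:" as name([rows], argument=value, ...), one row to a line, values as JSON. step_arm: Moves the arm, as the interface text tells. Its arguments: {"type":"object","properties":{"deltas":{"type":"array","items":{"type":"array","items":{"type":"number"}}},"newtons":{"type":"number"}},"required":["deltas"]}

```bash
ls; mkdir -p pics; cat > h.py <<'E'
from workcell import *
import numpy as np, cv2, pickle
def snap(n):
    c=read_camera(n); pickle.dump(c,open(f'{n}.pkl','wb')); return c
def load(n): return pickle.load(open(f'{n}.pkl','rb'))
def pts(c):
    h,w=c['z_map'].shape
    u,v=np.meshgrid(np.arange(w,dtype=float),np.arange(h,dtype=float))
    n=cv2.undistortPoints(np.stack([u.ravel(),v.ravel()],1)[:,None],c['K'],c['dist_coeffs'])[:,0]
    z=c['z_map'].ravel()[:,None]
    p=np.hstack([n*z,z]); T=c['world_from_camera']
    p=p@T[:3,:3].T+T[:3,3]; p[z[:,0]==0]=np.nan
    return p.reshape(h,w,3)
def ray(c,u,v,zp):
    n=cv2.undistortPoints(np.array([[[u,v]]],float),c['K'],c['dist_coeffs'])[0,0]
    T=c['world_from_camera']; d=T[:3,:3]@np.array([n[0],n[1],1]); o=T[:3,3]
    return o+d*(zp-o[2])/d[2]
E
python3 - <<'E'
from h import *
a=snap('top');b=snap('side')
cv2.imwrite('pics/a.png',cv2.cvtColor(a['image'],cv2.COLOR_RGB2BGR));cv2.imwrite('pics/b.png',cv2.cvtColor(b['image'],cv2.COLOR_RGB2BGR))
s=get_state();print({k:np.round(v,3) for k,v in s.items()})
for c in(a,b):print(c['world_from_camera'].round(3))
try: print(grasp_offset)
except Exception as e: print(e)
E
```

```text
pics
{'clock': np.float64(0.1), 'joint_pos': array([1.012, 0.314, 0.045, 1.304, 0.   , 1.431]), 'qvel': array([ 0.001, -0.001,  0.004,  0.   , -0.001,  0.   ]), 'tau': array([ 3.0000e-03, -4.8173e+01,  2.9924e+01,  1.3000e-02, -0.0000e+00,
       -0.0000e+00]), 'tcp_pos': array([0.234, 0.525, 0.23 ]), 'orientation': array([-0.   ,  0.208,  0.978, -0.001]), 'wrist_force': array([-0.365, -0.353, -0.565]), 'ft_torque': array([ 0.027, -0.043, -0.003]), 'grip_force': np.float64(0.0), 'finger_gap': np.float64(0.085)}
[[ 0.021 -0.983  0.184  0.306]
 [-1.    -0.018  0.018 -0.008]
 [-0.014 -0.184 -0.983  1.338]
 [ 0.     0.     0.     1.   ]]
[[ 0.786 -0.435  0.44  -0.023]
 [-0.618 -0.568  0.544 -0.672]
 [ 0.013 -0.699 -0.715  1.086]
 [ 0.     0.     0.     1.   ]]
0.0187
```

View pics/a.png

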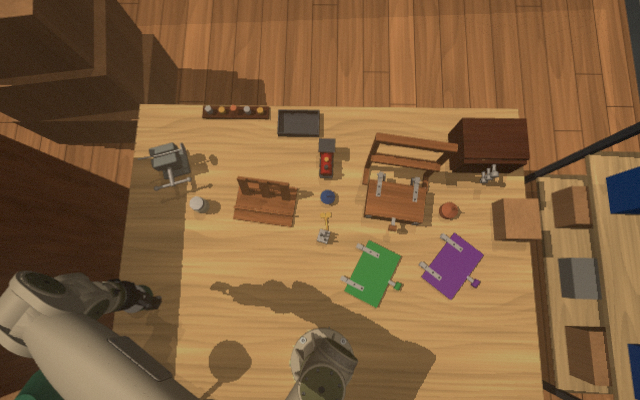

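View pics/b.png

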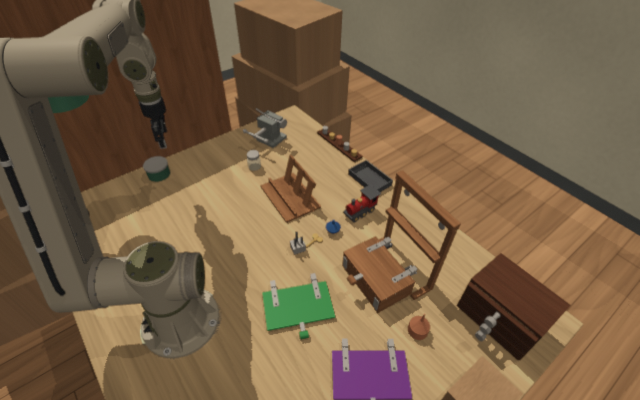

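Top view: the lid candidates are the wooden lid on the chest (395,200), the green one (373,272) and the purple one (452,265). I choose the wooden one, handle at about (392,225). The wooden stand is at (266,203), between the jar (198,204) and the top (328,198).

```bash
cat > m.py <<'E'
from h import *
a=load('top');b=load('side')
for nm,c in(('top',a),('side',b)):
    P=pts(c); hsv=cv2.cvtColor(c['image'],cv2.COLOR_RGB2HSV)
    X,Y,Z=P[...,0],P[...,1],P[...,2]
    def rect(m,t):
        n,l,st,_=cv2.connectedComponentsWithStats(m.astype(np.uint8))
        for i in range(1,n):
            if st[i,4]<25: continue
            q=P[l==i]; r=cv2.minAreaRect((q[:,:2]*1000).astype(np.float32))
            print(nm,t,st[i],np.round(r[0],1),np.round(r[1],1),round(r[2],1),'z',np.median(q[:,2]).round(4))
    ch=(X>.4)&(X<.8)&(Y<-.05)&(Y>-.4)
    rect(ch&(Z>.068)&(Z<.088),'lid')
    rect(ch&(Z>.29)&(Z<.33),'rail')
    st=(X>.4)&(X<.8)&(Y>.0)&(Y<.3)
    rect(st&(Z>.008)&(Z<.018),'base')
    rect(st&(Z>.026)&(Z<.037),'lip')
    rect(st&(Z>.115)&(Z<.14),'resttop')
im=cv2.cvtColor(a['image'],cv2.COLOR_RGB2BGR)
k=np.hstack([im[125:245,220:345],im[125:245,345:470]])
cv2.imwrite('pics/c.png',cv2.resize(k,(800,384),interpolation=cv2.INTER_CUBIC))
E
python3 m.py
```

```text
top lid [ 365  171   62   60 2271] [ 550.1 -249.5] [204.1 203.7] 82.1 z 0.0802
top rail [374 132  84  22 898] [ 685.4 -267. ] [240.2  29.1] 82.3 z 0.3221
top base [248 182  12   7  53] [618.8 270.3] [44.6 19.4] 84.5 z 0.0137
top base [268 185  12   6  49] [609.3 194.4] [43.5 18.3] 81.0 z 0.0137
top base [245 186  53  29 723] [572.6 205.4] [189.8 103.5] 83.2 z 0.0139
top base [244 210  49  17 448] [492.8 210.8] [181.1  40.2] 83.2 z 0.0138
top lip [321 190   4  13  29] [575.9   8.8] [44.2 11.2] 1.1 z 0.032
top lip [244 207  49   9 132] [517.  207.6] [179.9  11. ] 83.0 z 0.0338
top lip [317 229   8  14  63] [430.4  13.1] [47.  25.3] 1.0 z 0.0339
top resttop [239 176  50  12 200] [606.8 213.3] [172.7  19.3] 83.1 z 0.1213
side lid [386 223   7   7  29] [ 695.  -157.7] [14.5 23.1] 32.2 z 0.0787
side lid [ 343  236   75   66 2642] [ 550.  -246.4] [208.  206.3] 82.0 z 0.0781
side lid [430 272   9   8  32] [ 664.3 -380.1] [11.8 22.6] 28.4 z 0.0783
side rail [ 395  170   66   64 1024] [ 684.2 -266.3] [243.3  29.8] 82.1 z 0.3191
side base [265 181  56  40 913] [548.7 208. ] [186.8 152.5] 84.1 z 0.0128
side base [300 182   6   9  25] [620.8 235.5] [48.5 14.2] 75.6 z 0.0126
side lip [273 183  24  31 114] [516.6 208.8] [180.   12.3] 83.1 z 0.0322
side lip [293 187  18  18  52] [578.6 184.8] [105.   17.8] 84.7 z 0.0307
side resttop [290 155  26  31 127] [606.8 213.5] [173.   19.8] 83.4 z 0.1214
```

View pics/c.png

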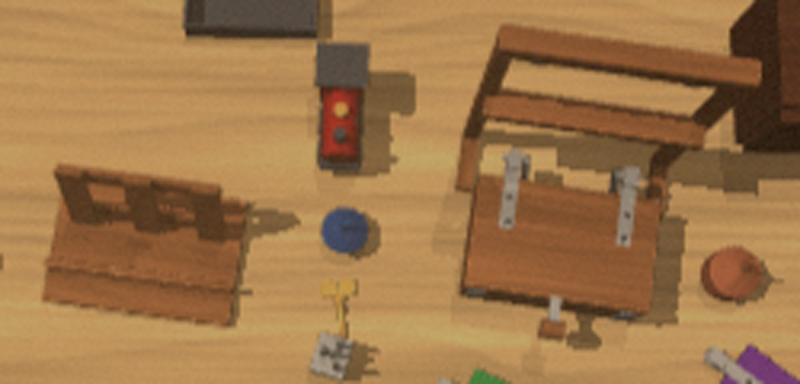

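The crop confirms it: the wooden lid with steel hooks and barrel handle sits on the chest, and the stand has its lip toward the robot. My stand ROI was clipped, so I re-measure it and the handle.

```bash
sed -i 's/(Y<.3)/(Y<.36)/' m.py; cat >> m.py <<'E'
print('---')
for nm,c in(('top',a),('side',b)):
    P=pts(c);X,Y,Z=P[...,0],P[...,1],P[...,2]
    q=P[(X>.43)&(X<.475)&(Y>-.29)&(Y<-.18)&(Z>.05)&(Z<.1)]
    r=cv2.minAreaRect((q[:,:2]*1000).astype(np.float32)); print(nm,'handle',len(q),r,q.mean(0),q[:,2].max())
    q=P[(X>.43)&(X<.8)&(Y>-.4)&(Y<-.1)&(Z>.074)&(Z<.084)]
    # board: median y' extents
    for yw in(-7.8,):
        t=np.radians(yw);ex=np.array([np.cos(t),np.sin(t)]);ey=np.array([-ex[1],ex[0]])
        d=(q[:,:2]-[.557,-.249])*1000;x,y=d@ex,d@ey
        s=abs(x)<55;print('board y',np.percentile(y[s],[1,99]),'x',np.percentile(x[abs(y)<35],[0,2,98]),'handle y',y[x<-100].min() if (x<-100).any() else 0,y[x<-100].max() if (x<-100).any() else 0)
from scipy.spatial.transform import Rotation as R
t=np.radians(-7.8);ex=np.array([np.cos(t),np.sin(t),0]);z=np.array([0,0,1.]);ey=np.cross(z,ex)
tl=np.radians(40);tz=ex*np.sin(tl)-z*np.cos(tl);M=np.stack([np.cross(ey,tz),ey,tz],1)
w,xx,yy,zz=get_state()['orientation'];R0=R.from_quat([xx,yy,zz,w])
print('rotvec total',(R.from_matrix(M)*R0.inv()).as_rotvec(degrees=True),'tz',tz)
E
python3 m.py
```

```text
top lid [ 365  171   62   60 2271] [ 550.1 -249.5] [204.1 203.7] 82.1 z 0.0802
top rail [374 132  84  22 898] [ 685.4 -267. ] [240.2  29.1] 82.3 z 0.3221
top base [248 182  12   7  53] [618.8 270.3] [44.6 19.4] 84.5 z 0.0137
top base [268 185  12   6  49] [609.3 194.4] [43.5 18.3] 81.0 z 0.0137
top base [236 186  62  29 830] [575.1 220.4] [220.9 103.3] 82.8 z 0.0139
top base [233 209  60  18 547] [495.2 231.1] [222.   40.2] 83.2 z 0.0137
top lip [321 190   4  13  29] [575.9   8.8] [44.2 11.2] 1.1 z 0.032
top lip [234 205  59  11 160] [519.2 226.3] [217.7  11. ] 83.1 z 0.0337
top lip [317 229   8  14  63] [430.4  13.1] [47.  25.3] 1.0 z 0.0339
top resttop [237 176  52  12 209] [607.  216.3] [178.9  19.5] 83.3 z 0.1213
side lid [386 223   7   7  29] [ 695.  -157.7] [14.5 23.1] 32.2 z 0.0787
side lid [ 343  236   75   66 2642] [ 550.  -246.4] [208.  206.3] 82.0 z 0.0781
side lid [430 272   9   8  32] [ 664.3 -380.1] [11.8 22.6] 28.4 z 0.0783
side rail [ 395  170   66   64 1024] [ 684.2 -266.3] [243.3  29.8] 82.1 z 0.3191
side base [ 260  175   61   46 1054] [551.2 227.8] [226.2 152.9] 8
[... 387 characters left out ...]
dle 59 ((461.9360656738281, -236.99700927734375), (26.01908302307129, 25.178377151489258), 85.39712524414062) [ 0.46052015 -0.23640175  0.08306989] 0.09129997655728506
board y [-101.44083567   98.73824119] x [-108.65270438  -88.91338552   60.91727927] handle y -12.06544412164431 8.57030969965256
side handle 78 ((460.9360656738281, -235.15081787109375), (27.434337615966797, 27.413667678833008), 89.15631866455078) [ 0.45762712 -0.23723451  0.07974577] 0.08775618062352952
board y [-100.51017899  100.40678739] x [-110.42947344 -105.45744048   59.6613259 ] handle y -12.916719109820495 13.792880283455991
rotvec total [-10.90953478 -38.63231901  15.56376035] tz [ 0.63684044 -0.08723629 -0.76604444]
```

Request:
step_arm([
  [27,-34,3,0,0,0,1],
  [27,-34,3,0,0,0,1],
  [27,-34,3,0,0,0,1],
  [27,-34,3,0,0,0,1],
  [27,-34,3,0,0,0,1],
])

```text
clock: 0.6
tcp_pos: [0.3694, 0.3538, 0.2461]
orientation: [-0.0, 0.208, 0.978, -0.0]
wrist_force: [1.5, 1.5, -0.1]
finger_gap: 0.0855
grip_force: 0.0
```

Request:
step_arm([
  [27,-35,3,0,0,0,1],
  [27,-35,3,0,0,0,1],
  [27,-35,3,0,0,0,1],
  [0,-44,0,0,0,0,1],
  [0,-44,0,0,0,0,1],
])

```text
clock: 1.1
tcp_pos: [0.4502, 0.1606, 0.2547]
orientation: [-0.0, 0.208, 0.978, -0.0]
wrist_force: [1.5, -1.1, -0.1]
finger_gap: 0.0854
grip_force: 0.0
```

Request:
step_arm([
  [-4,-44,0,-1.82,-6.44,2.59,1],
  [-4,-44,0,-1.82,-6.44,2.59,1],
  [-4,-44,0,-1.82,-6.44,2.59,1],
  [-4,-44,0,-1.82,-6.44,2.59,1],
  [-4,-44,0,-1.82,-6.44,2.59,1],
])

```text
clock: 1.6
tcp_pos: [0.4296, -0.0565, 0.2556]
orientation: [0.287, 0.088, 0.954, -0.019]
wrist_force: [0.8, -1.1, 0.0]
finger_gap: 0.0855
grip_force: 0.0
```

Request:
step_arm([
  [-4,-44,0,-1.82,-6.44,2.59,1],
  [-4,-44,0,0,0,0,1],
  [-4,-44,-10,0,0,0,1],
  [-2,-40,-20,0,0,0,1],
  [0,0,0,0,0,0,1],
])

```text
clock: 2.1
tcp_pos: [0.4156, -0.2238, 0.2224]
orientation: [0.327, 0.074, 0.942, -0.02]
wrist_force: [0.3, -0.3, -1.1]
finger_gap: 0.0852
grip_force: 0.0
```

```bash
cat > w.py <<'E'
from h import *
from scipy.spatial.transform import Rotation as R
import sys
c=snap('wrist');P=pts(c)
cv2.imwrite(f'pics/{sys.argv[1]}.png',cv2.cvtColor(c['image'],cv2.COLOR_RGB2BGR))
t=np.radians(-7.8);ex=np.array([np.cos(t),np.sin(t),0]);z=np.array([0,0,1.]);ey=np.cross(z,ex)
tl=np.radians(40);tz=ex*np.sin(tl)-z*np.cos(tl);M=np.stack([np.cross(ey,tz),ey,tz],1)
s=get_state();w,x,y,zz=s['orientation'];R0=R.from_quat([x,y,zz,w])
print('resid rot',(R.from_matrix(M)*R0.inv()).as_rotvec(degrees=True).round(2),'tcp',s['tcp_pos'].round(4))
D=(P-[.557,-.249,0]);x,y,h=D@ex*1000,D@ey*1000,P[...,2]*1000
m=(x>-118)&(x<-84)&(abs(y)<40)&(h>50)
print('barrel',m.sum(),'x',np.percentile(x[m],[1,50,99]),'y',np.percentile(y[m],[1,50,99]),'z',np.percentile(h[m],[1,50,99]))
m=(abs(x)<60)&(abs(y)<130)&(h>65)&(h<90)
print('board',m.sum(),'y',np.percentile(y[m],[1,99]),'z',np.median(h[m]))
E
python3 w.py w1
```

```text
resid rot [-1.   -1.68  0.83] tcp [ 0.4159 -0.2214  0.2228]
barrel 783 x [-108.35757613 -104.19156786  -84.86357674] y [-12.63909221   0.05180191  12.68654598] z [70.30861343 82.6955832  86.69284917]
board 12175 y [-99.21744379  99.72544049] z 79.151572888539
```

View pics/w1.png

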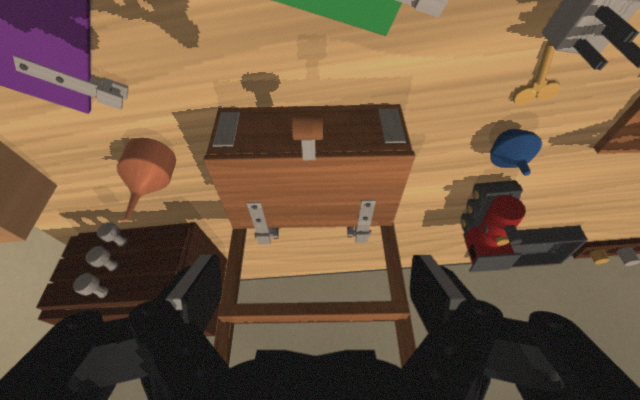

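The wrist view shows the handle at (308,130), centred on the chest axis, so the frame is good. I approach and grasp.

Request:
step_arm([
  [0,-4,-32,-0.5,-0.8,0.4,1],
  [0,-4,-32,-0.5,-0.8,0.4,1],
  [0,0,-32,0,0,0,1],
  [14,-2,-17,0,0,0,1],
  [0,0,0,0,0,0,1],
])

```text
clock: 2.65
tcp_pos: [0.431, -0.2266, 0.1095]
orientation: [0.341, 0.06, 0.938, -0.022]
wrist_force: [-0.1, 0.7, 0.5]
finger_gap: 0.0852
grip_force: 0.0
```

Request:
step_arm([
  [14,-2,-17,0,0,0,1],
  [14,-2,-17,0,0,0,1],
  [8,-1,-10,0,0,0,1],
  [6,-1,-8,0,0,0,1],
  [0,0,0,0,0,0,1],
])

```text
clock: 3.15
tcp_pos: [0.4761, -0.237, 0.0626]
orientation: [0.34, 0.059, 0.938, -0.022]
wrist_force: [0.1, 0.2, 0.3]
finger_gap: 0.0854
grip_force: 0.0
```

Request:
step_arm([
  [-3,-1,-4,0,0,0,1],
  [0,0,0,0,0,0,-1],
  [0,0,0,0,0,0,-1],
  [0,0,0,0,0,0,-1],
  [0,0,0,0,0,0,-1],
], newtons=50)

```text
clock: 3.65
tcp_pos: [0.4734, -0.2403, 0.0597]
orientation: [0.339, 0.06, 0.938, -0.022]
wrist_force: [0.3, 0.8, 0.7]
finger_gap: 0.0281
grip_force: 0.8
```

Request:
step_arm([
  [0,0,0,0,0,0,-1],
  [0,0,0,0,0,0,-1],
  [0,0,0,0,0,0,-1],
  [0,0,0,0,0,0,-1],
])

```text
clock: 4.05
tcp_pos: [0.4733, -0.2401, 0.0596]
orientation: [0.339, 0.06, 0.938, -0.022]
wrist_force: [-5.0, 1.6, 5.3]
finger_gap: 0.025
grip_force: 50.5
```

```bash
cat > arc.py <<'E'
from h import *
s=get_state();p=s['tcp_pos']*1000
t=np.radians(-7.8);ex=np.array([np.cos(t),np.sin(t),0])
pin=np.array([557,-249,0])+86*ex+[0,0,74]
r=185
a=np.radians(np.arange(0,91,4.5))
H=pin-np.outer(np.cos(a),ex)*r+np.outer(np.sin(a),[0,0,1])*r
print('tcp',p.round(1),'H0',H[0].round(1),'pin',pin.round(1))
print(np.diff(H,axis=0).round(1))
E
python3 arc.py
```

```text
tcp [ 473.3 -240.1   59.6] H0 [ 458.9 -235.6   74. ] pin [ 642.2 -260.7   74. ]
[[ 0.6 -0.1 14.5]
 [ 1.7 -0.2 14.4]
 [ 2.8 -0.4 14.2]
 [ 3.9 -0.5 14. ]
 [ 5.  -0.7 13.6]
 [ 6.  -0.8 13.2]
 [ 7.  -1.  12.7]
 [ 8.  -1.1 12.1]
 [ 8.9 -1.2 11.4]
 [ 9.8 -1.3 10.7]
 [10.6 -1.4  9.9]
 [11.3 -1.5  9. ]
 [12.  -1.6  8.1]
 [12.6 -1.7  7.1]
 [13.1 -1.8  6.1]
 [13.5 -1.8  5. ]
 [13.9 -1.9  3.9]
 [14.1 -1.9  2.8]
 [14.3 -2.   1.7]
 [14.4 -2.   0.6]]
```

Gripped on 25 mm. I swing the lid up along the arc, watching the forces.

Request:
step_arm([
  [0.6,-0.1,14.5,0,0,0,-1],
  [1.7,-0.2,14.4,0,0,0,-1],
  [2.8,-0.4,14.2,0,0,0,-1],
  [3.9,-0.5,14,0,0,0,-1],
  [0,0,0,0,0,0,-1],
])

```text
clock: 4.55
tcp_pos: [0.4824, -0.2416, 0.117]
orientation: [0.339, 0.06, 0.939, -0.022]
wrist_force: [0.0, -0.5, -3.9]
finger_gap: 0.0251
grip_force: 49.5
```

Request:
step_arm([
  [5,-0.7,13.6,0,0,0,-1],
  [6,-0.8,13.2,0,0,0,-1],
  [7,-1,12.7,0,0,0,-1],
  [8,-1.1,12.1,0,0,0,-1],
  [0,0,0,0,0,0,-1],
])

```text
clock: 5.05
tcp_pos: [0.5088, -0.2452, 0.168]
orientation: [0.339, 0.06, 0.939, -0.022]
wrist_force: [-0.5, 0.8, -3.1]
finger_gap: 0.0251
grip_force: 49.3
```

Request:
step_arm([
  [8.9,-1.2,11.4,0,0,0,-1],
  [9.8,-1.3,10.7,0,0,0,-1],
  [10.6,-1.4,9.9,0,0,0,-1],
  [11.3,-1.5,9,0,0,0,-1],
  [0,0,0,0,0,0,-1],
])

```text
clock: 5.55
tcp_pos: [0.5491, -0.2503, 0.2081]
orientation: [0.339, 0.06, 0.939, -0.022]
wrist_force: [-1.9, 0.2, -2.9]
finger_gap: 0.0249
grip_force: 49.5
```

Request:
step_arm([
  [12,-1.6,8.1,0,0,0,-1],
  [12.6,-1.7,7.1,0,0,0,-1],
  [13.1,-1.8,6.1,0,0,0,-1],
  [0,0,0,0,0,0,-1],
  [0,0,0,0,0,0,-1],
])

```text
clock: 6.05
tcp_pos: [0.5856, -0.255, 0.2284]
orientation: [0.338, 0.061, 0.939, -0.021]
wrist_force: [-0.9, 0.4, -3.7]
finger_gap: 0.025
grip_force: 50.3
```

Request:
step_arm([
  [13.5,-1.8,5,0,0,0,-1],
  [13.9,-1.9,3.9,0,0,0,-1],
  [14.1,-1.9,2.8,0,0,0,-1],
  [14.3,-2,1.7,0,0,0,-1],
  [0,0,0,0,0,0,-1],
])

```text
clock: 6.55
tcp_pos: [0.6429, -0.2632, 0.2429]
orientation: [0.339, 0.06, 0.939, -0.022]
wrist_force: [-2.7, 1.1, -2.7]
finger_gap: 0.0256
grip_force: 52.0
```

Request:
step_arm([
  [8,-1.1,0.3,0,0,0,-1],
  [7.5,-1,0.3,0,0,0,-1],
  [0,0,0,0,0,0,-1],
  [0,0,0,0,0,0,-1],
])

```text
clock: 6.95
tcp_pos: [0.6578, -0.2651, 0.2437]
orientation: [0.339, 0.06, 0.939, -0.022]
wrist_force: [-1.2, 0.5, -3.5]
finger_gap: 0.025
grip_force: 52.4
```

```bash
python3 - <<'E'
from h import *
s=get_state();p=s['tcp_pos']*1000;print(p.round(1))
c=snap('side');im=cv2.cvtColor(c['image'],cv2.COLOR_RGB2BGR)[100:320,300:520]
cv2.imwrite('pics/s2.png',cv2.resize(im,(600,600),interpolation=cv2.INTER_CUBIC))
P=pts(c);t=np.radians(-7.8);ex=np.array([np.cos(t),np.sin(t),0]);ey=np.array([-ex[1],ex[0],0])
D=(P-[.557,-.249,0])*1000;x,y,h=D@ex,D@ey,P[...,2]*1000
for a in range(90,215,15):
    m=(abs(y)<95)&(x>40)&(x<110)&(h>a)&(h<a+15); 
    if m.sum():print(a,m.sum(),np.percentile(x[m],[5,50,95]).round(1))
E
```

```text
[ 657.8 -265.1  243.7]
90 79 [82.  83.4 85.2]
105 138 [81.1 82.7 84.8]
120 141 [80.5 82.3 84. ]
135 134 [79.8 81.5 83.1]
150 151 [79.2 80.8 82.7]
165 157 [78.7 80.3 82. ]
180 97 [78.  80.1 81.6]
195 121 [69.8 72.7 79.4]
210 232 [71.  78.6 84.8]
```

View pics/s2.png

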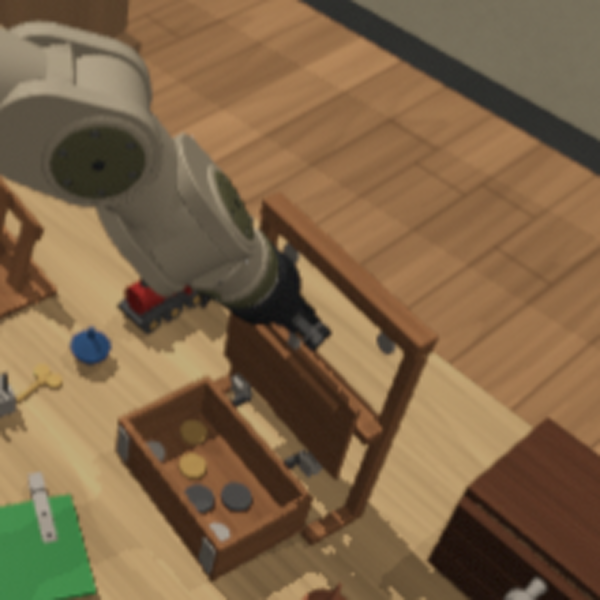

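The lid is about 2° short of upright: its face is at x = 83.4 low and 80.1 high. I bring it upright first, then lift straight up.

Request:
step_arm([
  [6.5,-0.9,0,0,0,0,-1],
  [0,0,-1,0,0,0,-1],
  [0,0,0,0,0,0,-1],
  [0,0,0,0,0,0,-1],
])

```text
clock: 7.4
tcp_pos: [0.6647, -0.2661, 0.2437]
orientation: [0.339, 0.06, 0.938, -0.022]
wrist_force: [-2.2, 0.7, -1.9]
finger_gap: 0.0253
grip_force: 52.6
```

```bash
cat > lid.py <<'E'
from h import *
s=get_state();print((s['tcp_pos']*1000).round(1),s['wrist_force'].round(1))
c=snap('side')
P=pts(c);t=np.radians(-7.8);ex=np.array([np.cos(t),np.sin(t),0]);ey=np.array([-ex[1],ex[0],0])
D=(P-[.557,-.249,0])*1000;x,y,h=D@ex,D@ey,P[...,2]*1000
m=(abs(y)<85)&(x>60)&(x<93)&(h>100)&(h<185)
for _ in range(3):
    k=np.polyfit(h[m],x[m],1); m&=abs(x-np.polyval(k,h))<3
print(m.sum(),'lean deg (+ = past upright)',np.degrees(np.arctan(k[0])),'face x at pin',np.polyval(k,74))
E
python3 lid.py
```

```text
[ 664.7 -266.1  243.7] [-2.2  0.7 -1.9]
766 lean deg (+ = past upright) -0.2907545050224525 face x at pin 84.46757532684067
```

Upright (−0.3°) and seated on the pins. Lifting straight up.

Request:
step_arm([
  [0,0,5,0,0,0,-1],
  [0,0,5,0,0,0,-1],
  [0,0,5,0,0,0,-1],
  [0,0,5,0,0,0,-1],
  [0,0,3,0,0,0,-1],
], newtons=70)

```text
clock: 7.95
tcp_pos: [0.6653, -0.2665, 0.2682]
orientation: [0.34, 0.06, 0.938, -0.023]
wrist_force: [0.1, -0.8, -3.4]
finger_gap: 0.0248
grip_force: 69.0
```

```bash
python3 lid.py
```

```text
[ 665.3 -266.5  268.2] [ 0.1 -0.8 -3.4]
602 lean deg (+ = past upright) -1.124217718906199 face x at pin 89.20624810316646
```

Request:
step_arm([
  [-10,1,4,0,0,0,-1],
  [-22,3,4,0,0,0,-1],
  [-28,4,4,0,0,0,-1],
  [-28,4,8,0,0,0,-1],
  [-20,3,12,0,0,0,-1],
])

```text
clock: 8.5
tcp_pos: [0.5539, -0.2499, 0.297]
orientation: [0.338, 0.061, 0.939, -0.021]
wrist_force: [-0.1, 0.4, -2.4]
finger_gap: 0.025
grip_force: 69.0
```

Request:
step_arm([
  [-12,8,18,0,0,0,-1],
  [0,16,18,0,0,0,-1],
  [0,26,16,0,0,0,-1],
  [0,33,6,0,0,0,-1],
  [0,33,0,0,0,0,-1],
])

```text
clock: 9.0
tcp_pos: [0.5442, -0.1347, 0.3585]
orientation: [0.341, 0.061, 0.938, -0.023]
wrist_force: [0.7, -0.4, -3.3]
finger_gap: 0.0248
grip_force: 69.1
```

Request:
step_arm([
  [0,33,0,0,0,0,-1],
  [0,33,0,0,0,0,-1],
  [0,33,0,0,0,0,-1],
  [0,33,0,0,0,0,-1],
  [0,33,0,0,0,0,-1],
])

```text
clock: 9.5
tcp_pos: [0.5434, 0.0312, 0.3564]
orientation: [0.339, 0.06, 0.938, -0.022]
wrist_force: [0.2, 0.5, -3.1]
finger_gap: 0.0252
grip_force: 69.1
```

Request:
step_arm([
  [0,33,0,0,0,0,-1],
  [5,33,0,0,0,0,-1],
  [8,33,0,0,0,0,-1],
  [8,28,0,0.35,2.98,0.15,-1],
  [8,20,0,0.35,2.98,0.15,-1],
])

```text
clock: 10.0
tcp_pos: [0.5722, 0.179, 0.3561]
orientation: [0.288, 0.058, 0.956, -0.018]
wrist_force: [0.6, -0.1, -2.6]
finger_gap: 0.025
grip_force: 69.1
```

Request:
step_arm([
  [8,10,0,0.35,2.98,0.15,-1],
  [8,6,0,0.35,2.98,0.15,-1],
  [8,0,0,0.35,2.98,0.15,-1],
  [8,0,0,0.35,2.98,0.15,-1],
  [0,0,0,0.35,2.98,0.15,-1],
])

```text
clock: 10.5
tcp_pos: [0.606, 0.1929, 0.3565]
orientation: [0.162, 0.054, 0.985, -0.009]
wrist_force: [-0.0, 0.2, -2.8]
finger_gap: 0.0247
grip_force: 69.0
```

```bash
cat > st.py <<'E'
from h import *
from scipy.spatial.transform import Rotation as R
import sys
s=get_state();T=s['tcp_pos']*1000;w,x,y,z=s['orientation'];M=R.from_quat([x,y,z,w]).as_matrix()
H=T-20.7*M[:,2]
t=np.radians(-6.8);ex=np.array([np.cos(t),np.sin(t),0]);ey=np.array([-ex[1],ex[0],0]);o=np.array([552,224,0.])
f=lambda p:np.array([(p-o)@ex,(p-o)@ey,p[2]])
print('tcp',T.round(1),'tilt',np.degrees(np.arcsin(M[:,2]@ex)).round(2),'ydir yaw err',np.degrees(M[:,1]@ex).round(2),'roll',np.degrees(M[2,1]).round(2),'handle in stand',f(H).round(1),'F',s['wrist_force'].round(1))
for n in('side','top'):
    c=snap(n);P=pts(c)*1000;D=P-o;X,Y,Z=D@ex,D@ey,P[...,2]
    h=f(H); m=(abs(Y-h[1])<95)&(Z<h[2]-40)&(Z>h[2]-150)&(X>h[0]-95)&(X<h[0]+12)&(Z>max(45,0))
    if n=='side': m&=(X-h[0]-(Z-h[2])*np.tan(np.radians(20))<8)
    q=np.stack([X,Y,Z],-1)[m]
    for _ in range(6):
        if len(q)<50: break
        A=np.c_[q[:,1]-h[1],q[:,2]-h[2],np.ones(len(q))];k=np.linalg.lstsq(A,q[:,0]-h[0],rcond=None)[0]
        r=q[:,0]-h[0]-A@k;q=q[abs(r)<max(3,1.5*np.median(abs(r)))]
    if len(q)>=50:print(n,len(q),'lean',np.degrees(np.arctan(k[1])).round(2),'yaw slope',np.degrees(np.arctan(k[0])).round(2),'x at handle',k[2].round(1),'Y range',np.percentile(q[:,1],[1,99]).round(1),'Z range',np.percentile(q[:,2],[1,99]).round(1))
if len(sys.argv)>1:
    c=load('side');im=cv2.cvtColor(c['image'],cv2.COLOR_RGB2BGR)[60:260,180:420]
    cv2.imwrite(f'pics/{sys.argv[1]}.png',cv2.resize(im,(720,600),interpolation=cv2.INTER_CUBIC))
E
python3 st.py p1
```

```text
tcp [606.  192.9 356.5] tilt 18.65 ydir yaw err -0.51 roll -0.01 handle in stand [ 50.7 -24.6 376.1] F [-0.   0.2 -2.8]
side 883 lean 19.02 yaw slope -0.06 x at handle -14.0 Y range [-118.3   68.2] Z range [227.8 335.5]
top 753 lean 19.13 yaw slope -0.12 x at handle -13.3 Y range [-118.5   27.4] Z range [229.  335.6]
```

View pics/p1.png

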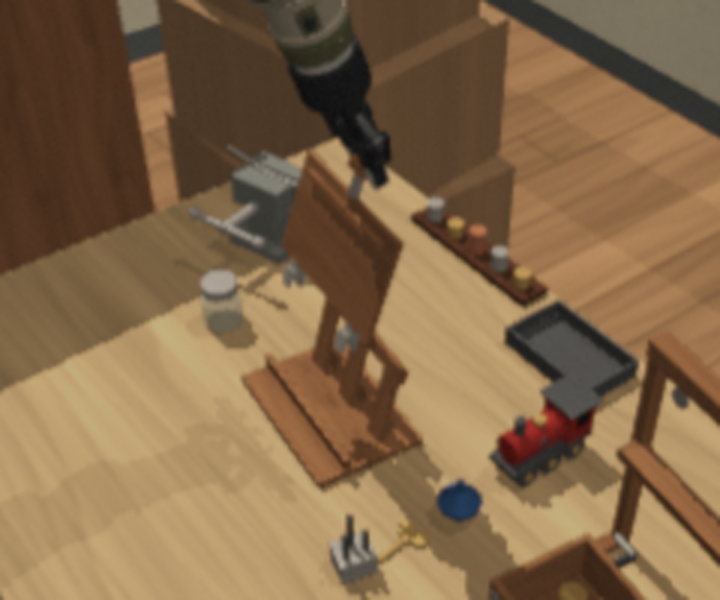

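The lid hangs at 19° lean over the stand, about 25 mm off to one side. I centre it and descend part way.

Request:
step_arm([
  [7,8,0,0,0,0,-1],
  [7,8,0,0,0,0,-1],
  [7,6,0,0,0,0,-1],
  [0,0,-20,0,0,0,-1],
  [0,0,-25,0,0,0,-1],
])

```text
clock: 11.1
tcp_pos: [0.6277, 0.2163, 0.3125]
orientation: [0.165, 0.054, 0.985, -0.009]
wrist_force: [0.5, 0.2, -3.0]
finger_gap: 0.0252
grip_force: 69.2
```

Request:
step_arm([
  [0,0,-25,0,0,0,-1],
  [0,0,-20,0,0,0,-1],
  [0,0,-15,0,0,0,-1],
  [0,0,-10,0,0,0,-1],
  [0,0,0,0,0,0,-1],
])

```text
clock: 11.6
tcp_pos: [0.6255, 0.2152, 0.2394]
orientation: [0.161, 0.054, 0.985, -0.01]
wrist_force: [-0.2, 0.2, -3.6]
finger_gap: 0.025
grip_force: 69.1
```

```bash
python3 st.py p2
```

```text
tcp [625.5 215.2 239.4] tilt 18.58 ydir yaw err -0.55 roll -0.13 handle in stand [ 6.740e+01 -1.000e-01  2.591e+02] F [-0.2  0.2 -3.6]
side 737 lean 19.04 yaw slope -0.07 x at handle -14.2 Y range [-93.   93.2] Z range [111.5 218.2]
top 575 lean 18.93 yaw slope -0.13 x at handle -14.0 Y range [-94.4  49.5] Z range [111.7 217.5]
```

View pics/p2.png

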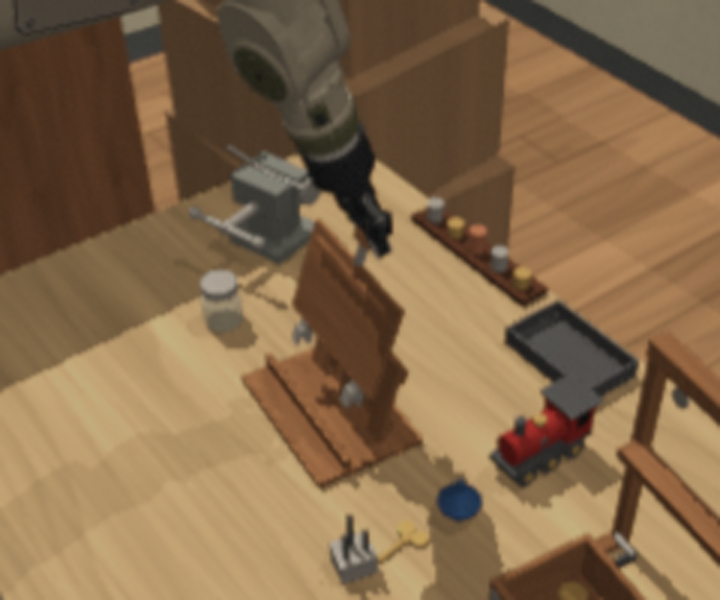

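The lid is centred ahead of the rest, with its hooks heading for the trough between lip and rest. About 62 mm remain, so I slow down.

Request:
step_arm([
  [0,0,-12,0,0,0,-1],
  [0,0,-14,0,0,0,-1],
  [0,0,-14,0,0,0,-1],
  [0,0,-8,0,0,0,-1],
  [0,0,-4,0,0,0,-1],
])

```text
clock: 12.2
tcp_pos: [0.6262, 0.2148, 0.1884]
orientation: [0.162, 0.054, 0.985, -0.01]
wrist_force: [0.0, -0.2, -2.3]
finger_gap: 0.0248
grip_force: 69.1
```

Request:
step_arm([
  [0,0,-2,0,0,0,-1],
  [0,0,-2,0,0,0,-1],
  [0,0,-2,0,0,0,-1],
])

```text
clock: 12.5
tcp_pos: [0.627, 0.2151, 0.184]
orientation: [0.163, 0.054, 0.985, -0.009]
wrist_force: [0.8, -0.4, -3.3]
finger_gap: 0.0251
grip_force: 69.1
```

Request:
step_arm([
  [0,0,-1.5,0,0,0,-1],
  [0,0,-1.5,0,0,0,-1],
  [0,0,-1,0,0,0,-1],
  [0,0,0,0,0,0,-1],
])

```text
clock: 12.9
tcp_pos: [0.6264, 0.2149, 0.1791]
orientation: [0.162, 0.054, 0.985, -0.01]
wrist_force: [-0.3, 0.1, -2.8]
finger_gap: 0.0246
grip_force: 69.1
```

```bash
python3 st.py
```

```text
tcp [626.4 214.9 179.1] tilt 18.72 ydir yaw err -0.51 roll -0.08 handle in stand [ 68.3  -0.3 198.7] F [-0.3  0.1 -2.8]
side 659 lean 19.04 yaw slope -0.21 x at handle -14.0 Y range [-92.8  92.5] Z range [ 51.5 158.2]
top 494 lean 19.08 yaw slope -0.18 x at handle -13.7 Y range [-94.6  41.2] Z range [ 50.5 158. ]
```

Request:
step_arm([
  [0,0,-1,0,0,0,-1],
  [0,0,-1,0,0,0,-1],
  [0,0,0,0,0,0,-1],
])

```text
clock: 13.3
tcp_pos: [0.6265, 0.2149, 0.1772]
orientation: [0.163, 0.054, 0.985, -0.01]
wrist_force: [-0.5, -0.0, -3.5]
finger_gap: 0.0248
grip_force: 69.2
```

Request:
step_arm([
  [0,0,-1,0,0,0,-1],
  [0,0,0,0,0,0,-1],
])

```text
clock: 13.5
tcp_pos: [0.6269, 0.2149, 0.1768]
orientation: [0.163, 0.054, 0.985, -0.01]
wrist_force: [0.2, -1.0, -0.6]
finger_gap: 0.0249
grip_force: 69.5
```

It touches: the weight is now off the wrist. I lean it back about its hinge edge until it meets the rest.

Request:
step_arm([
  [3.2,-0.4,-1.5,0.14,1.14,0,-1],
  [3.2,-0.4,-1.6,0.14,1.14,0,-1],
  [3.2,-0.4,-1.7,0.14,1.14,0,-1],
  [0,0,0,0,0,0,-1],
])

```text
clock: 13.9
tcp_pos: [0.6378, 0.2135, 0.1717]
orientation: [0.133, 0.055, 0.99, -0.007]
wrist_force: [0.4, -0.7, 3.0]
finger_gap: 0.0251
grip_force: 69.7
```

```bash
python3 st.py
```

```text
tcp [637.8 213.5 171.7] tilt 15.31 ydir yaw err -0.46 roll 0.0 handle in stand [ 81.   -0.3 191.7] F [ 0.4 -0.7  3. ]
side 633 lean 22.42 yaw slope -0.48 x at handle -15.3 Y range [-93.7  92.5] Z range [ 49.  150.3]
top 525 lean 23.06 yaw slope -0.19 x at handle -14.5 Y range [-94.2  35.6] Z range [ 48.2 149.5]
```

Request:
step_arm([
  [2,-0.2,-0.7,0.08,0.7,0,-1],
  [0,0,0,0,0,0,-1],
])

```text
clock: 14.2
tcp_pos: [0.6388, 0.2135, 0.1711]
orientation: [0.127, 0.055, 0.99, -0.007]
wrist_force: [1.5, -1.0, 2.7]
finger_gap: 0.0254
grip_force: 69.7
```

Request:
step_arm([
  [2,-0.2,-0.7,0.08,0.7,0,-1],
  [0,0,0,0,0,0,-1],
])

```text
clock: 14.4
tcp_pos: [0.6403, 0.2133, 0.17]
orientation: [0.12, 0.055, 0.991, -0.007]
wrist_force: [0.8, -1.4, 2.2]
finger_gap: 0.0247
grip_force: 69.7
```

```bash
python3 st.py p3
```

```text
tcp [640.3 213.3 170. ] tilt 13.85 ydir yaw err -0.5 roll -0.02 handle in stand [ 84.   -0.2 190.1] F [ 0.8 -1.4  2.2]
side 662 lean 23.85 yaw slope -0.3 x at handle -14.8 Y range [-93.1  93. ] Z range [ 47.6 146.8]
top 533 lean 24.29 yaw slope 0.05 x at handle -14.1 Y range [-93.9  35.4] Z range [ 47.7 145.5]
```

View pics/p3.png

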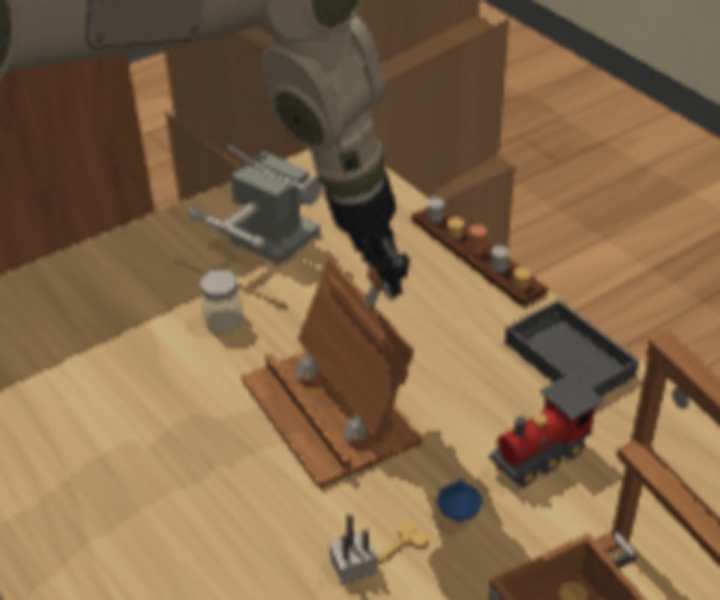

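The lid leans on the rest at about 24°, with its hinge edge mid-trough and both hooks behind the lip. I ease the grip and release.

Request:
step_arm([
  [0,0,0,0,0,0,-1],
  [0,0,0,0,0,0,-1],
], newtons=20)

```text
clock: 14.7
tcp_pos: [0.64, 0.2133, 0.1701]
orientation: [0.121, 0.054, 0.991, -0.007]
wrist_force: [1.4, -0.9, 2.0]
finger_gap: 0.0248
grip_force: 69.7
```

Request:
step_arm([
  [0,0,0,0,0,0,-0.2],
  [0,0,0,0,0,0,0.2],
  [0,0,0,0,0,0,0.6],
  [0,0,0,0,0,0,0.8],
  [0,0,0,0,0,0,0.8],
])

```text
clock: 15.2
tcp_pos: [0.6399, 0.2133, 0.1699]
orientation: [0.12, 0.054, 0.991, -0.007]
wrist_force: [-0.3, -0.2, -0.6]
finger_gap: 0.0768
grip_force: 0.0
```

```bash
python3 st.py
```

```text
tcp [639.9 213.3 169.9] tilt 13.86 ydir yaw err -0.52 roll -0.02 handle in stand [ 83.6  -0.2 190. ] F [-0.3 -0.2 -0.6]
side 650 lean 23.94 yaw slope -0.33 x at handle -14.3 Y range [-94.2  93.3] Z range [ 47.9 148.3]
top 549 lean 24.01 yaw slope -0.17 x at handle -14.5 Y range [-94.3  35.8] Z range [ 49.3 147. ]
```

Request:
step_arm([
  [-2.5,0.3,10,0,0,0,1],
  [-5,0.6,20,0,0,0,1],
  [-7,1,30,0,0,0,1],
  [-8,1,35,0,0,0,1],
  [0,0,35,0,0,0,1],
])

```text
clock: 15.8
tcp_pos: [0.6163, 0.2164, 0.3023]
orientation: [0.121, 0.054, 0.991, -0.007]
wrist_force: [0.6, -0.2, -0.0]
finger_gap: 0.0856
grip_force: 0.0
```

Request:
step_arm([
  [0,0,10,0,0,0,1],
  [0,0,0,0,0,0,1],
  [0,0,0,0,0,0,1],
  [0,0,0,0,0,0,1],
])

```text
clock: 16.2
tcp_pos: [0.6168, 0.2159, 0.3078]
orientation: [0.119, 0.054, 0.991, -0.007]
wrist_force: [0.5, 0.8, -1.2]
finger_gap: 0.0856
grip_force: 0.0
```

```bash
python3 - <<'E'
from h import *
c=snap('side');im=cv2.cvtColor(c['image'],cv2.COLOR_RGB2BGR)[60:360,180:580]
cv2.imwrite('pics/f.png',cv2.resize(im,(800,600)));P=pts(c)*1000
t=np.radians(-6.8);ex=np.array([np.cos(t),np.sin(t),0]);ey=np.array([-ex[1],ex[0],0]);D=P-[552,224,0]
X,Y,Z=D@ex,D@ey,P[...,2];m=(abs(Y)<90)&(Z>60)&(Z<140)&(X>-5)&(X<55)
k=np.polyfit(Z[m],X[m],1);print(m.sum(),np.degrees(np.arctan(k[0])),np.polyval(k,128))
print(get_state()['tcp_pos'],get_state()['clock'])
E
```

```text
652 23.70391118240587 41.729307260924806
[0.61676494 0.21593992 0.30774705] 16.25
```

View pics/f.png

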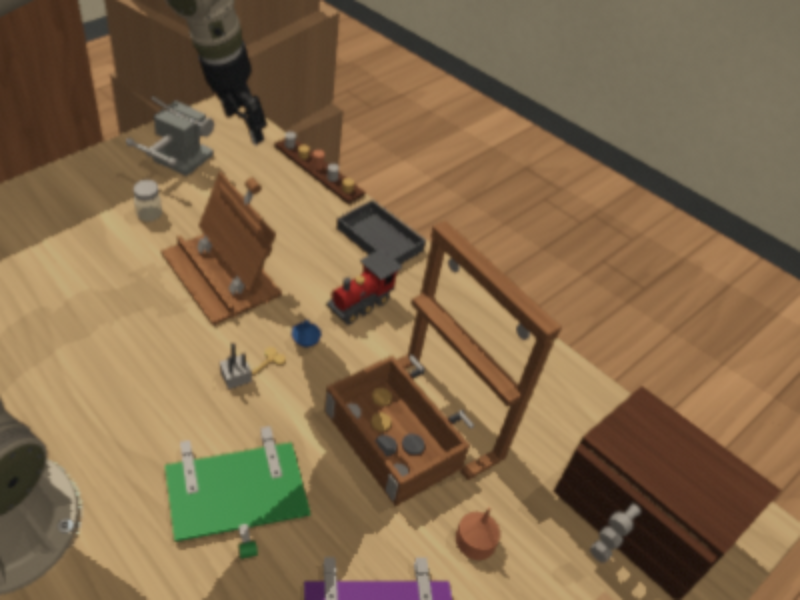

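The lid rests stably in the stand at (238,235), its handle at (253,185) is free, and the other things are where they were.

```bash
python3 -c "
from workcell import *
print(hand_in())"
```

```text
the job is handed in; nothing more can be done
None
```

The lid is off the chest and standing in the lid stand, hinge edge behind the toe lip and leaning on the back rest; the gripper has let go, the other things look undisturbed, and I handed the job in at about 16 s.

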